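Weigh a freezer rack on the sprung hand scale

TASK

Weigh the loaded freezer rack: take the sprung hand scale off its stand, put its hook under the rack's carrying bail and raise the rack smoothly until it hangs just clear of the table, no more than about a centimetre up and without running the scale to the end of its travel, and keep it hanging still there for about two seconds so that the weight can be read. Then lower the rack gently onto the table about where it stood, with its box still seated in it, unhook the scale and hang it back on its stand. Touch the rack with nothing but the scale, and leave the other things on the table where they are.

Things in the scene. Friction and masses are not known exactly. Their poses are not given: they have to be found in the camera images.
- scale: Spring hand scale for 1 kg, mass 0.16 kg, hanging upright on its stand. Origin: centre of its grip, a flat-sided black T-bar 16 mm thick (x), 100 mm long (y), 24 mm tall (z, up). Below it on the axis a neck of 14 mm diameter (z = -12 to -20 mm), the round body of 26 mm diameter down to z = -94 mm, then a 5 mm steel rod that slides out of it and ends in a hook.
- hook (a point): Inner bottom of the scale's J-hook of 5 mm wire, on the scale's axis (x, z as the scale's; it does not swivel): unloaded 157 mm below the grip centre. Underside 5 mm below it. The shank stands straight up at x = -9 mm and cranks to the axis just under the body; the upturned tip is at x = +15 mm, its top 18 mm above this point. Above the tip a bar can enter from +x until it meets the shank.
- rod (a joint): Reading of the scale: how far the rod is drawn out (m). 0 with no load, 0.075 at the end stop. Spring 130 N/m, preload about 0.1 N: reading = (load - 0.1 N) / (130 N/m) once the load has stopped bobbing (lightly damped, 2 to 4 bobs a second).
- hanger (a point): Where the centre of the scale's grip hangs on the grey fixed stand, 190 mm above the table; z up, x from the open front to the post behind (the hanging scale's x lies along it). Two level prongs, 8 mm thick, run along x at y = +32 and -32 mm, tops 12 mm below this point, under the T-bar; from x = -16 to -33 mm their ends turn up to end level with this point.
- stand: The stand itself, fixed. Origin: centre of its underside below the hanger point, axes as the hanger's. Base plate 12 mm thick from x = -50 to +80 mm, y = -60 to +60 mm. Post and crosspiece (84 mm wide in y, top 183 mm above the table) from x = +58 to +78 mm.
- carrier: Freezer rack: open stainless frame, 114 (x) x 116 (y) mm, pivot ears 73 mm high, with a swinging wire bail and one card box in it. Origin: centre of its underside, z up. All together weigh 0.25 to 0.88 kg, not known beforehand. Its -x side faces the robot, more or less.
- bail_axis (a point): Middle of the bail's pivot axis (along the rack's y), 58 mm above the rack's underside; axes as the rack's. Bail: 6 mm wire, 124 mm wide, crossbar along y, its middle a raised crook 18 mm wide, 60 mm from this axis (bar beside it 55 mm). It leans 0.25 to 0.7 rad from upright to the rack's -x, angle not reported; light pivot friction: about 0.5 N at the bar swings it.
- box: Card cryo box 104 x 104 x 52 mm, loose in the rack, its underside 3 mm and its top 55 mm above the rack's underside. Origin: centre of its underside; x and y as the rack's.
- amber: bystander: brown screw-cap bottle, 50 mm in diameter, 89 mm tall; origin centre of its underside
- pot_1: bystander: small white sample pot, 26 mm in diameter, 31 mm tall; origin centre of its underside
- pot_2: bystander: small white sample pot, 26 mm in diameter, 27 mm tall; origin centre of its underside
- dish: bystander: petri dish, 60 mm across, 15 mm high; origin centre of its underside
There are look-alikes about, which are no part of the job. Leave any blue look-alike of the carrier alone.

How it is judged:
By the outcome, as a careful person would: the job done as asked, in the order asked, and still so for the second after the job is handed in, with the robot touching nothing.
It also fails if it takes over 72 s, if anything falls off the work surface, if the arm or the gripper's body presses on something with over 40 N, if the wrist force passes 120 N, or if a joint passes its speed limit or range.

ROBOT

A 7-joint arm with a two-finger parallel gripper is mounted at the origin on a cart in front of the work surface, level with it; the furniture and walls round the work are solid. World frame = base frame: x ahead of the robot, y to its left, z up, the work surface at z = 0. Lengths are in m, angles in rad, forces in N, time in s.
With the tool pointing down it reaches from about 0.4 to 0.85 m from the base axis. Payload 10.4 kg.
Tool frame: the origin (TCP) lies on the centre line of the jaws, within the pads' length; the fingertips stand 11 mm ahead of it and the grasp point (between the pads) lies 8 mm behind it; z points along the fingers, y is the line along which they close (so a half turn about z gives the same grasp; the last joint's range is limited). The gripper opens to 87 mm and grips with 3 to 60 N. Pads are 19 mm wide; open, the fingers measure 117 mm over their backs; the gripper's body (75 mm by 190 mm) begins 51 mm behind the grasp point.
Start: joints at [1.299, 0.332, -0.065, 1.46, 0.022, 1.35, -0.088], TCP at [0.154, -0.606, 0.234] pointing down, gripper open.
Joint ranges: [-2.6, 2.6], [-0.5, 2.12], [-1.47, 1.34], [0.16, 2.42], [-1.27, 4.41], [0.06, 2.06], [-2.6, 2.6]. Speed limits (rad/s): [2.22, 2.22, 2.79, 2.79, 3.14, 3.14, 3.14].

INTERFACE

Orientations are given as a unit quaternion [x, y, z, w].
In Python, from bench import r gives the robot as it stands.
- The arm moves only by the shell command python3 -m pendant 'ROWS' [OPENING] [FORCE]. ROWS is JSON, a list of rows, each a list of 4 numbers: the shift along the tool's x, y, z in m, then the turn about the tool's z in rad. A call has 1 to 8 rows; each row shifts and turns the commanded pose from where the row before left it, along the tool's axes as they then stand; what a row does not reach is not made up. A row lasts 1/12 s, in which the tool goes at most 41.7 mm and 7.16 degrees, less where a joint would pass 70% of its speed; a pose out of reach is approached as far as the arm can. A call with a gripper value outside its range is refused whole. OPENING is the opening, from 0 (shut) to 1 (fully open), set as the call begins (- or left out, the last holds). The fingers move at their own pace and stop on an object; FORCE is the grip in N (left out, the last holds). Time passes only in rows, so rows that do not move let the fingers close. It gives the time, the measured TCP pose, the force, the opening and the grip force at its end, in the units of the state.
- r.read_state(): the state, without advancing time (a new reading comes with each control period).
- r.camera(name): name is "scene" or "top" or "wrist"; returns a dict with "img" (384x512x3 uint8, red, green, blue), "camera_matrix" (3x3 intrinsics, pixels), "dist_coeffs" ([k1, k2, p1, p2, k3] as OpenCV has them; the pictures are not rectified), "xyz" and "attitude" of the camera in the world. Camera axes: x right, y down, z forward; pixel columns grow to the right and rows downward; lengths in m; the calibration is good to about 2 mm. A picture is of the moment at which its call begins. There is no depth.
- r.close_job(): hands the job in; it is judged then, once.
Trained networks look in the newest picture that a camera, given by its name, has taken for a name from the list of things; names that differ only in an ending like _2 or _b are one class to them, and where a whole thing is asked for, a point or a joint stands for the part that bears it (a point fixed in the world has none). Each returns a list of dicts, best first, with "score" (0 to 1); they miss things now and then, are a little off and sometimes report something else, mostly with a low value. They report only what shows in the picture. A call takes as long as a camera call. They do not tell look-alikes from the thing itself.
- r.outline_of(thing, camera): "mask" (384x512 bool, what is visible of it) and "bbox" ([centre column, centre row, width, height] in pixels, round what is visible of it).
The state is a dict: "time": time; "joint_positions": joint angles; "joint_vel": joint speeds; "joint_torque": joint torques, N m; "ee_pos": TCP position; "eef_rot": TCP orientation; "ft_force": force on the tool from outside, world axes, zero at the start; "torque": the same for the moment, N m; "width": finger opening in m; "grip_force": force on a finger pad.
Only numpy, scipy, OpenCV 4.12 (cv2) and the standard library are available. Lean on these libraries where they do the work, as an engineer would, in place of code of your own. Each camera call takes 0.05 s, during which the arm holds its last target. There are 200 camera calls.

## Working session

There is one attempt and no reset: what is moved stays moved. The work goes in short steps, Python scripts to look and compute and a shell command to move; the robot and the scene stay as the last step left them, time stands still between calls to the robot, and variables do not carry over. Pictures are saved under pics/ and viewed, at most 10 in all, crops included, and the job is handed in when it is done.

```bash
ls; mkdir -p pics; python3 - <<'E'
from bench import r
import cv2,numpy as np
s=r.read_state();print({k:np.round(v,3) for k,v in s.items()})
for c in("scene","top"):
    d=r.camera(c);print(c,d["xyz"],d["attitude"],d["camera_matrix"],d["dist_coeffs"])
    cv2.imwrite(f"pics/{c}0.png",d["img"][:,:,::-1])
    for t in("scale","carrier","stand","box","bail_axis","hook","amber","pot_1","dish"):
        print(t,[(round(o["score"],2),np.round(o["bbox"]).tolist()) for o in r.outline_of(t,c)])
a=cv2.imread("pics/scene0.png");b=cv2.imread("pics/top0.png")
cv2.imwrite("pics/both0.png",cv2.resize(np.vstack([a,b]),(400,600)))
E
```

```text
pics
{'time': np.float64(0.0), 'joint_positions': array([ 1.299,  0.333, -0.065,  1.461,  0.022,  1.35 , -0.088]), 'joint_vel': array([-0.002,  0.001, -0.   ,  0.001,  0.001, -0.001,  0.001]), 'joint_torque': array([-1.0000e-03, -6.2326e+01,  2.4000e-02, -3.8989e+01, -6.1000e-02,
        4.0000e-02,  0.0000e+00]), 'ee_pos': array([ 0.154, -0.605,  0.233]), 'eef_rot': array([ 0.992,  0.124, -0.   , -0.001]), 'ft_force': array([-0.182, -0.274, -0.536]), 'torque': array([0.017, 0.08 , 0.048]), 'grip_force': np.float64(0.0), 'width': np.float64(0.087)}
scene [ 0.03429492 -0.37490908  0.60305685] [ 0.80204245 -0.3611515   0.18580058 -0.43792196] [[350.17665971   0.         255.15870138]
 [  0.         350.17665971 191.63460711]
 [  0.           0.           1.        ]] [-0.04153788  0.          0.          0.          0.        ]
scale [(0.86, [213.0, 180.0, 30.0, 49.0])]
carrier [(0.84, [327.0, 291.0, 81.0, 72.0]), (0.55, [144.0, 222.0, 57.0, 52.0])]
stand [(0.76, [222.0, 197.0, 57.0, 88.0])]
box [(0.64, [326.0, 287.0, 70.0, 61.0]), (0.64, [329.0, 293.0, 80.0, 67.0])]
bail_axis [(0.92, 
[... 271 characters left out ...]
58] [ 0.70562815 -0.70260238  0.06686345 -0.06299279] [[367.28320804   0.         251.83033877]
 [  0.         367.28320804 188.15368066]
 [  0.           0.           1.        ]] [0.01502435 0.         0.         0.         0.        ]
scale [(0.7, [214.0, 197.0, 38.0, 16.0])]
carrier [(0.93, [162.0, 253.0, 57.0, 59.0]), (0.58, [346.0, 212.0, 54.0, 52.0]), (0.49, [221.0, 193.0, 41.0, 58.0]), (0.29, [258.0, 151.0, 16.0, 22.0])]
stand [(0.69, [220.0, 194.0, 44.0, 60.0])]
box [(0.95, [349.0, 210.0, 46.0, 51.0])]
bail_axis [(0.98, [345.0, 213.0, 50.0, 44.0]), (0.8, [164.0, 255.0, 56.0, 63.0])]
hook []
amber [(0.51, [259.0, 151.0, 15.0, 23.0])]
pot_1 []
dish [(0.83, [297.0, 140.0, 24.0, 24.0])]
```

```bash
python3 - <<'E'
import cv2,numpy as np
a=cv2.imread("pics/scene0.png")[110:350,90:410];b=cv2.imread("pics/top0.png")[110:310,110:410]
cv2.imwrite("pics/c1.png",cv2.resize(a,None,fx=2.5,fy=2.5,interpolation=2));cv2.imwrite("pics/c2.png",cv2.resize(b,None,fx=2.6,fy=2.6,interpolation=2))
E
```

```text
(no output)
```

View pics/c1.png

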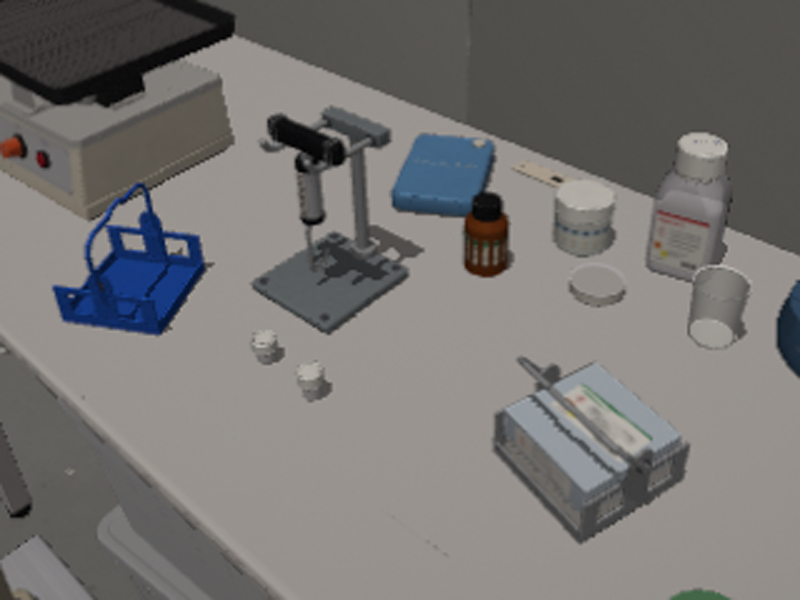

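View pics/c2.png

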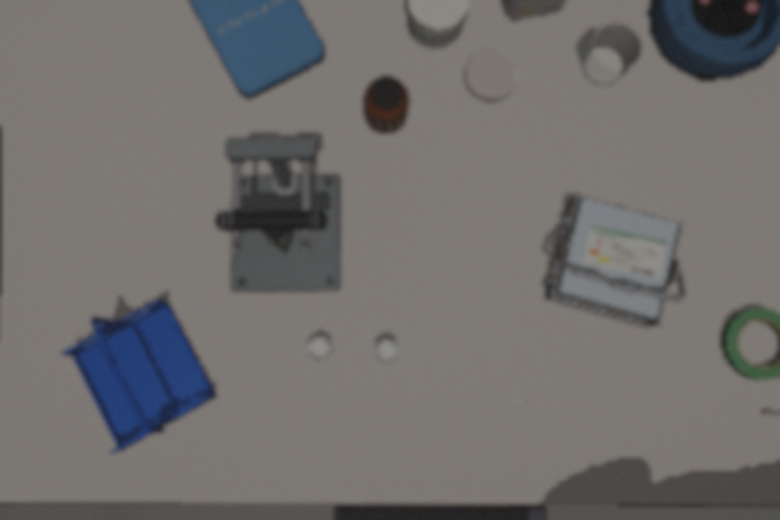

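The scene crop shows the scale on its stand (grip about px (213,165)) and the grey rack with its box and bail (about px (327,290)). The blue rack at (144,222) is the decoy. In the top crop, the stand's x points along world +x, and the rack is yawed about 15°.

```bash
cat > h.py <<'E'
import numpy as np,cv2
from bench import r
from scipy.spatial.transform import Rotation as R
from scipy.optimize import least_squares
def cam(c):
    d=r.camera(c); d["R"]=R.from_quat(d["attitude"]).as_matrix().T; return d
def proj(d,P):
    P=np.atleast_2d(P).astype(float); Rm=d["R"]
    return cv2.projectPoints(P,cv2.Rodrigues(Rm)[0],-Rm@np.array(d["xyz"]),np.array(d["camera_matrix"]),np.array(d["dist_coeffs"]))[0].reshape(-1,2)
def ray(d,uv,z):
    n=cv2.undistortPoints(np.array([[uv]],float),np.array(d["camera_matrix"]),np.array(d["dist_coeffs"])).ravel()
    v=d["R"].T@np.array([n[0],n[1],1]); o=np.array(d["xyz"]); return o+v*(z-o[2])/v[2]
def fit(obs,x0):
    # obs: list of (cam, model pts, pixels); pose x,y,yaw on table
    def T(p,M): 
        c,s=np.cos(p[2]),np.sin(p[2]); M=np.atleast_2d(M); return np.c_[p[0]+c*M[:,0]-s*M[:,1],p[1]+s*M[:,0]+c*M[:,1],M[:,2]]
    f=lambda p:np.concatenate([(proj(d,T(p,M))-uv).ravel() for d,M,uv in obs])
    q=least_squares(f,x0,loss="soft_l1"); return q.x,f(q.x).reshape(-1,2)
E
python3 - <<'E'
from h import *
s,t=cam("scene"),cam("top")
S=lambda l:np.array(l)/2.5+[90,110]
T=lambda l:np.array(l)/2.6+[110,110]
st=[(t,[[-.05,.06,.012],[-.05,-.06,.012]],T([[232,290],[340,290]])),(s,[[-.05,.06,.012],[-.05,-.06,.012],[.08,-.06,.012]],S([[253,284],[327,328],[408,270]])),
 (t,[[0,.05,.195],[0,-.05,.195]],T([[218,220],[325,220]]))]
p,e=fit(st,[.4,.2,0]);print("stand",p,np.round(e,1).tolist())
g=(ray(t,T([218,220]),.195)+ray(t,T([325,220]),.195))/2;print("grip",g)
b=[(t,[[.052,.052,.055],[.052,-.052,.055],[-.052,-.052,.055],[-.052,.052,.055]],T([[577,196],[681,223],[656,322],[560,297]])),
(s,[[-.052,.052,.055],[.052,.052,.055],[.052,-.052,.055],[-.052,-.052,.055]],S([[497,412],[597,365],[687,440],[580,500]]))]
p,e=fit(b,[.35,-.15,-.2]);print("box",p,np.round(e,1).tolist())
E
```

```text
stand [0.51578635 0.21074424 0.01896906] [[-0.2, 0.8], [1.0, 0.2], [-1.7, -0.5], [-0.6, 0.8], [0.7, -0.1], [-0.8, -0.7], [0.7, -1.3]]
grip [0.51331616 0.2104849  0.195     ]
box [ 0.49628093 -0.14007901 -0.28272234] [[2.5, 1.2], [-0.5, 1.4], [0.4, 0.1], [-0.4, -1.3], [1.5, 0.0], [-0.8, -0.1], [-2.3, 0.1], [1.1, -0.9]]
```

```bash
P="python3 -m pendant"
$P '[[0,0,-0.008,-0.122],[0,0,-0.008,-0.122],[0,0,-0.008,-0.122],[0,0,-0.008,-0.122],[0,0,-0.008,-0.122],[0,0,-0.008,-0.122],[0,0,-0.008,-0.122],[0,0,-0.008,-0.122]]' 0.6 >/dev/null
$P '[[0,0,-0.006,-0.122],[0,0,0,-0.122],[0,0,0,-0.121],[0.03,0.0255,0,0],[0.03,0.0255,0,0],[0.03,0.0255,0,0],[0.03,0.0255,0,0],[0.03,0.0255,0,0]]'
$P '[[0.03,0.0255,0,0],[0.03,0.0255,0,0],[0.03,0.0255,0,0],[0.03,0.0255,0,0],[0.03,0.0255,0,0],[0.03,0.0255,0,0],[0.03,0.0255,0,0],[0.036,0.004,0,0]]' >/dev/null
$P '[[0.036,0.004,0,0],[0.036,0.004,0,0],[0.036,0.004,0,0],[0.036,0.004,0,0],[0.036,0.004,0,0],[0.036,0.004,0,0],[0.036,0.004,0,0],[0.036,0.004,0,0]]'
$P '[[0.036,0,0,0],[0.036,0,0,0],[0,0,0,0],[0,0,0,0]]'
python3 - <<'E'
from h import *
s=r.read_state();print(s["ee_pos"],s["eef_rot"],s["joint_positions"],s["width"])
d=cam("wrist");cv2.imwrite("pics/w1.png",d["img"][:,:,::-1]);print(d["xyz"],d["attitude"],proj(d,[[.514,.2105,.202],[.5146,.2605,.202],[.5134,.1605,.202]]))
E
```

```text
time: 2.43
ee_pos: [0.2794, -0.4518, 0.3037]
eef_rot: [0.7, 0.714, -0.0, 0.0]
ft_force: [1.1, -0.9, 0.3]
width: 0.0519
grip_force: 0.0
time: 3.77
ee_pos: [0.4827, 0.0863, 0.3039]
eef_rot: [0.7, 0.714, 0.0, 0.001]
ft_force: [1.3, -0.1, 0.3]
width: 0.0516
grip_force: 0.0
time: 4.1
ee_pos: [0.4809, 0.159, 0.3036]
eef_rot: [0.699, 0.715, 0.0, -0.0]
ft_force: [0.2, -0.6, 0.0]
width: 0.0519
grip_force: 0.0
[0.4808736  0.15898579 0.30363342] [ 6.98685591e-01  7.15428778e-01  2.42017365e-04 -2.24043193e-04] [ 0.50761364  0.12759704 -0.98348106  1.61531547  0.10625409  1.45563528
 -0.46063862] 0.051942064899134374
[0.47879522 0.23670407 0.45472592] [0.98986215 0.01108906 0.00225331 0.14157991] [[300.07337987 140.85829455]
 [304.91935294  73.88767549]
 [295.74692572 200.70798742]]
```

View pics/w1.png

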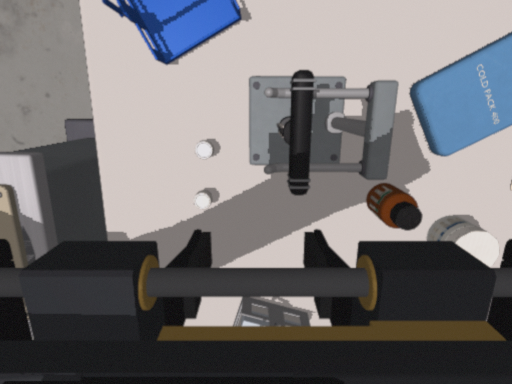

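The wrist view shows the T-bar running from (302,73) to (299,192). I'll refine its pose from that.

```bash
python3 - <<'E'
from h import *
d=cam("wrist");g=cv2.cvtColor(d["img"],cv2.COLOR_RGB2GRAY)
for v in (85,110,125,140,155,180):
    u=np.where(g[v,280:320]<45)[0]+280; print(v,u.min(),u.max(),ray(d,((u.min()+u.max())/2,v),.202)[:2])
u=np.where(g[60:205,301]<45)[0]+60;print(u.min(),u.max(),ray(d,(301,u.min()),.2)[:2],ray(d,(301,u.max()),.2)[:2])
E
```

```text
Traceback (most recent call last):
ValueError: zero-size array to reduction operation minimum which has no identity
```

```bash
python3 - <<'E'
from h import *
d=cam("wrist");g=cv2.cvtColor(d["img"],cv2.COLOR_RGB2GRAY)
for v in (75,90,105,125,140,155,185):
    u=np.where(g[v,280:325]<55)[0]+280
    if len(u):print(v,u.min(),u.max(),ray(d,((u.min()+u.max())/2,v),.202)[:2])
u=np.where(g[60:205,301]<60)[0]+60;print(u.min(),u.max(),ray(d,(301,u.min()),.2)[:2],ray(d,(301,u.max()),.2)[:2])
E
```

```text
90 290 311 [0.51316208 0.24554995]
105 290 310 [0.51339521 0.23457004]
125 280 309 [0.50991229 0.21941325]
140 288 309 [0.51369686 0.20780239]
155 288 308 [0.51394709 0.19581421]
185 290 306 [0.51529842 0.17085124]
66 190 [0.51283467 0.26276736] [0.51833579 0.16606544]
```

```bash
P="python3 -m pendant"
$P '[[0.026,0.017,0,0],[0.0262,0.017,0,0],[0,0,0.02,0],[0,0,0.03,0],[0,0,0.03,0],[0,0,0.02,0],[0,0,0.01,0],[0,0,0.0076,0]]'
$P '[[0,0,0,0],[0,0,0,0]]' 
python3 - <<'E'
from h import *
s=r.read_state();print(s["ee_pos"],s["eef_rot"],s["joint_positions"],s["ft_force"])
E
```

```text
time: 4.92
ee_pos: [0.5147, 0.208, 0.1849]
eef_rot: [0.701, 0.713, -0.001, -0.0]
ft_force: [0.0, 0.1, 0.3]
width: 0.0522
grip_force: 0.0
time: 5.08
ee_pos: [0.5151, 0.2092, 0.1868]
eef_rot: [0.701, 0.714, 0.0, 0.0]
ft_force: [-0.1, -0.3, 0.8]
width: 0.0521
grip_force: 0.0
[0.51506013 0.20921584 0.18683958] [7.00631749e-01 7.13522878e-01 4.17874163e-04 2.83902757e-04] [ 0.33407441  0.3600254  -0.96819801  1.67160142  0.30892565  1.27270664
 -0.67777903] [-0.08279307 -0.32654238  0.75461361]
```

```bash
P="python3 -m pendant"
$P '[[0.002,-0.001,0,0],[0,0,0,0],[0,0,0,0],[0,0,0,0],[0,0,0,0]]' 0 55
$P '[[0,0,-0.006,0],[0,0,-0.008,0],[0,0,-0.008,0],[0,0,-0.006,0],[0,0,0,0],[0,0,0,0]]' 
python3 - <<'E'
from h import *
d=cam("wrist");cv2.imwrite("pics/w2.png",d["img"][:,:,::-1]);s=cam("scene");cv2.imwrite("pics/s2.png",cv2.resize(s["img"][90:250,130:300,::-1],None,fx=3.5,fy=3.5))
E
```

```text
time: 5.5
ee_pos: [0.5136, 0.2115, 0.1862]
eef_rot: [0.7, 0.714, 0.0, 0.0]
ft_force: [-0.6, 0.5, 0.3]
width: 0.0271
grip_force: 0.0
time: 6.0
ee_pos: [0.5136, 0.2115, 0.2144]
eef_rot: [0.7, 0.714, 0.0, 0.0]
ft_force: [-0.1, 0.7, -1.5]
width: 0.0153
grip_force: 54.9
```

View pics/s2.png

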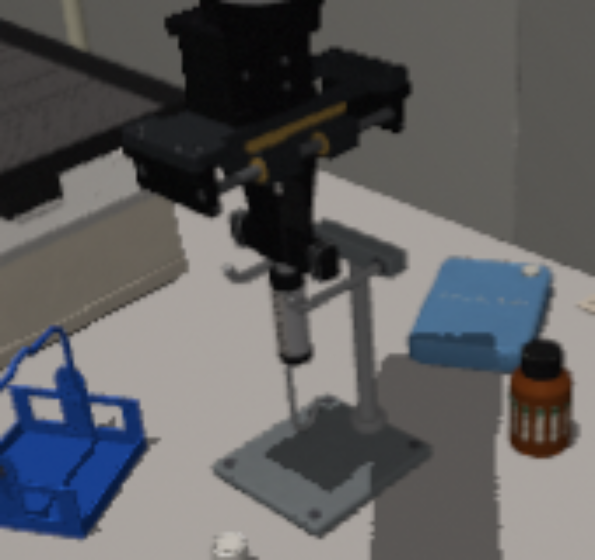

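The scale is off its prongs. But the fingers finished closing during the lift, so I need to measure where the scale sits in the grip.

```bash
python3 - <<'E'
from h import *
s=cam("scene")
a=cv2.imread("pics/scene0.png",0)[150:225,195:235];b=cv2.cvtColor(s["img"],cv2.COLOR_RGB2GRAY)
for (u,v,w,h) in ((207,176,14,24),(207,190,14,12)):
    t=cv2.imread("pics/scene0.png",0)[v:v+h,u:u+w]
    m=cv2.matchTemplate(b[v-30:v+h+10,u-8:u+w+8],t,cv2.TM_CCOEFF_NORMED);_,q,_,l=cv2.minMaxLoc(m)
    print("shift",l[0]-8,l[1]-30,q)
p0=proj(s,[[.5136,.2115,.19-.08]])[0]
for dz in (.012,.016,.020,.024,.028): print(dz,proj(s,[[.5136,.2115,.11+dz]])[0]-p0)
E
```

```text
shift -1 -6 0.869170069694519
shift -1 -6 0.9504929184913635
0.012 [-0.38733788 -3.93103158]
0.016 [-0.51762202 -5.25425845]
0.02 [-0.64849775 -6.58399821]
0.024 [-0.77996859 -7.92029421]
0.028 [-0.91203808 -9.26319011]
```

```bash
P="python3 -m pendant"
$P '[[0,0,0.006,0],[0,0,0.007,0],[0,0,0.004,0],[0,0,0,0],[0,0,0,0]]'
$P '[[0,0,0,0],[0,0,0,0],[0,0,0,0],[0,0,0.005,0],[0,0,0.006,0],[0,0,0,0],[0,0,0,0]]' 0.3
$P '[[0,0,0,0],[0,0,0,0],[0,0,0,0],[0,0,0,0],[0,0,0,0],[0,0,0,0],[0,0,0,0]]' 0 55
$P '[[0,0,-0.004,0],[0,0,-0.008,0],[0,0,-0.008,0],[0,0,-0.006,0],[0,0,0,0],[0,0,0,0]]' 
python3 - <<'E'
from h import *
s=cam("scene")
b=cv2.cvtColor(s["img"],cv2.COLOR_RGB2GRAY)
for (u,v,w,h) in ((207,176,14,24),(207,190,14,12)):
    t=cv2.imread("pics/scene0.png",0)[v:v+h,u:u+w]
    m=cv2.matchTemplate(b[v-30:v+h+10,u-8:u+w+8],t,cv2.TM_CCOEFF_NORMED);_,q,_,l=cv2.minMaxLoc(m)
    print("shift",l[0]-8,l[1]-30,q)
print(r.read_state()["joint_positions"])
E
```

```text
time: 6.57
ee_pos: [0.5133, 0.2113, 0.1963]
eef_rot: [0.7, 0.714, -0.0, -0.0]
ft_force: [0.3, -0.1, -2.1]
width: 0.0159
grip_force: 54.9
time: 7.15
ee_pos: [0.5132, 0.2112, 0.1853]
eef_rot: [0.7, 0.714, -0.0, -0.0]
ft_force: [0.1, -1.0, 0.4]
width: 0.0261
grip_force: 0.0
time: 7.73
ee_pos: [0.5135, 0.2115, 0.1861]
eef_rot: [0.7, 0.714, 0.0, 0.0]
ft_force: [-0.1, 0.4, 0.9]
width: 0.0153
grip_force: 55.0
time: 8.23
ee_pos: [0.5137, 0.2115, 0.2124]
eef_rot: [0.7, 0.714, 0.0, 0.0]
ft_force: [-0.3, -0.2, -2.3]
width: 0.0157
grip_force: 55.0
shift -1 -9 0.8309443593025208
shift -1 -8 0.9228872060775757
[ 0.3402581   0.33754968 -0.9789678   1.63972018  0.28811022  1.31873714
 -0.6663712 ]
```

```bash
cat >> h.py <<'E'
def rack(p,M):
    c,s=np.cos(p[2]),np.sin(p[2]); M=np.atleast_2d(M); return np.c_[p[0]+c*M[:,0]-s*M[:,1],p[1]+s*M[:,0]+c*M[:,1],M[:,2]]
def bail(p,th,n=1):
    o=[(-.062,0),(-.062,.055),(-.011,.055),(-.009,.060),(.009,.060),(.011,.055),(.062,.055),(.062,0)]
    return rack(p,[(-h*np.sin(th),y,.058+h*np.cos(th)) for y,h in o])
E
python3 - <<'E'
from h import *
P=[.4963,-.1401,-.283]
for c,(x0,y0,w,h) in (("top",(310,175,75,75)),("scene",(275,240,105,100))):
    d=cam(c);cv2.imwrite(f"pics/{c}3.png",d["img"][:,:,::-1]);k=8 if c=="top" else 5.8
    im=cv2.resize(d["img"][y0:y0+h,x0:x0+w,::-1],None,fx=k,fy=k,interpolation=cv2.INTER_CUBIC)
    if c=="top": raw=cv2.resize(im,(300,300)); 
    def dr(pts,col):
        cv2.polylines(im,[np.int32((proj(d,pts)-[x0,y0]+.5)*k).reshape(-1,1,2)],False,col,1)
    raw=im.copy()
    for z in (0.003,.055): dr(rack(P,[(-.052,-.052,z),(.052,-.052,z),(.052,.052,z),(-.052,.052,z),(-.052,-.052,z)]),(0,255,0))
    for th,col in ((.25,(0,0,255)),(.475,(255,0,255)),(.7,(255,0,0))): dr(bail(P,th),col)
    o=cv2.resize(np.hstack([raw,im]),(800,int(400*im.shape[0]/im.shape[1])));cv2.imwrite(f"pics/r3{c}.png",o)
E
```

```text
(no output)
```

View pics/r3top.png

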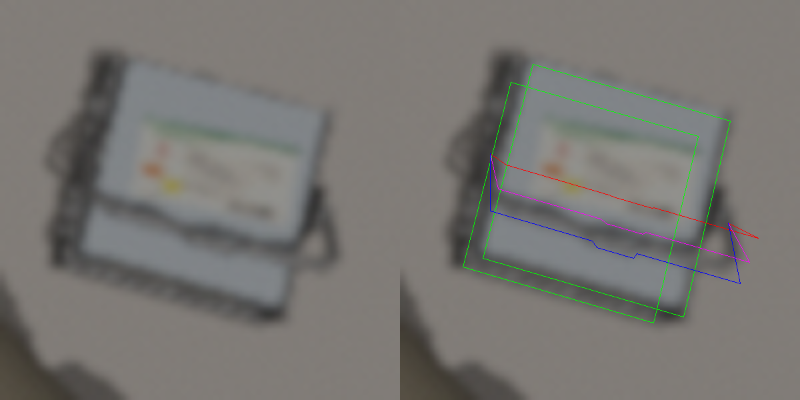

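View pics/r3scene.png

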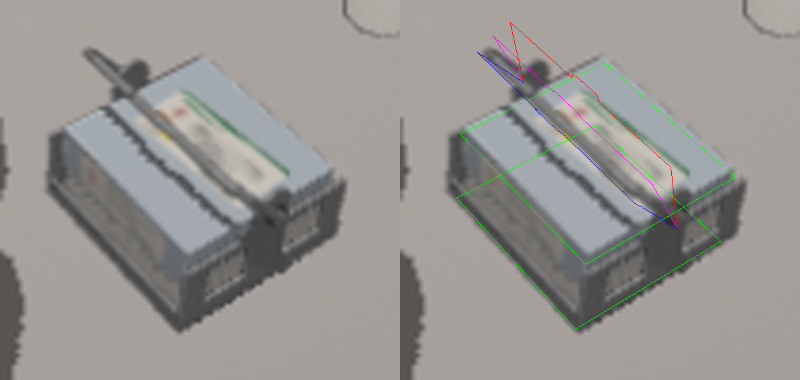

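Both overlays agree with the fitted rack pose. The bail lies between the 0.475 and 0.7 models, at about 0.55 rad, with its crook near top px (350,219). Next I'll pin down the crook.

```bash
python3 - <<'E'
from h import *
t,s=cam("top"),cam("scene");P=[.4963,-.1401,-.283]
for th in (.45,.5,.55,.6,.65):
    q=rack(P,[(-.06*np.sin(th),0,.058+.06*np.cos(th))]);print(th,q,proj(t,q),proj(s,q))
for dy in(-4,0,4):print(ray(t,(350.3+dy/2,218.7),.109))
# dark bar centre profile across several columns of the top image
g=cv2.cvtColor(t["img"],cv2.COLOR_RGB2GRAY).astype(int)
for u in range(330,366,2): 
    c=g[212:226,u];print(u,212+c.argmin(),c.min(),end=" | ")
E
```

```text
0.45 [[ 0.47124019 -0.13281248  0.11202683]] [[351.85713498 216.92496702]] [[318.32634441 265.45681452]]
0.5 [[ 0.4686787  -0.13206758  0.11065495]] [[351.46459013 217.98211988]] [[317.20193353 266.50938606]]
0.55 [[ 0.46618625 -0.13134277  0.10915147]] [[351.06541985 219.01550419]] [[316.09953613 267.59707374]]
0.6 [[ 0.46376907 -0.13063984  0.10752014]] [[350.6608196  220.02215399]] [[315.02245813 268.71668629]]
0.65 [[ 0.4614332  -0.12996055  0.10576503]] [[350.25199516 220.99921326]] [[313.97392534 269.86491661]]
[ 0.46697348 -0.12436095  0.109     ]
[ 0.46699907 -0.12946769  0.109     ]
[ 0.46702473 -0.13457409  0.109     ]
330 224 87 | 332 225 86 | 334 225 90 | 336 214 85 | 338 214 91 | 340 215 97 | 342 217 99 | 344 218 93 | 346 218 85 | 348 218 84 | 350 218 84 | 352 219 93 | 354 220 90 | 356 220 88 | 358 220 97 | 360 221 88 | 362 221 84 | 364 221 80 |
```

```bash
P="python3 -m pendant"
$P '[[0,0,-0.02,0],[0,0,-0.025,0],[0,0,-0.02,0],[0,0,-0.005,0],[0,-0.02,0,0],[0,-0.03,0,0],[0,-0.03,0,0],[0,-0.03,0,0]]'
$P '[[-0.01,-0.005,0,0],[-0.025,0,0,0],[-0.035,0,0,0],[-0.035,0,0,0],[-0.035,0,0,0],[-0.035,0,0,0],[-0.03,0,0,0],[-0.03,0,0,0]]'
python3 - <<'E'
from h import *
s=r.read_state();print(s["ee_pos"],s["eef_rot"],s["joint_positions"])
E
```

```text
time: 9.15
ee_pos: [0.4021, 0.2093, 0.2804]
eef_rot: [0.7, 0.714, -0.001, -0.001]
ft_force: [-1.3, -0.4, 0.0]
width: 0.0154
grip_force: 55.0
time: 9.82
ee_pos: [0.4023, -0.0276, 0.2812]
eef_rot: [0.701, 0.714, -0.0, -0.0]
ft_force: [1.5, 0.2, -0.9]
width: 0.0158
grip_force: 55.0
[ 0.40228994 -0.02758402  0.28116761] [ 7.00653914e-01  7.13501192e-01 -3.74919658e-04 -4.00067309e-05] [ 0.71477192 -0.18784869 -0.65472167  1.88455237 -0.11496644  1.40830802
  0.10551348]
```

```bash
P="python3 -m pendant"
$P '[[-0.03,0,0,0],[-0.03,0,0,0],[-0.035,0,0,0],[-0.035,0,0,0],[-0.035,0,0,0],[-0.03,0,0,0],[-0.02,0,0,0],[0,0,0,0]]'
python3 - <<'E'
from h import *
d=cam("wrist");cv2.imwrite("pics/w4.png",d["img"][:,:,::-1]);P=[.4963,-.1401,-.283]
print(r.read_state()["joint_positions"])
c=proj(d,rack(P,[(-.02,0,.08)]))[0];print(c)
x0,y0=int(max(0,min(c[0]-100,312))),int(max(0,min(c[1]-75,234)));w,h=200,150;k=4
im=cv2.resize(d["img"][y0:y0+h,x0:x0+w,::-1],None,fx=k,fy=k,interpolation=cv2.INTER_CUBIC)
f=lambda pts:np.int32((proj(d,pts)-[x0,y0]+.5)*k).reshape(-1,1,2)
cv2.polylines(im,[f(rack(P,[(-.052,-.052,.055),(.052,-.052,.055),(.052,.052,.055),(-.052,.052,.055)]))],True,(0,255,0),1)
for th,col in ((.45,(0,0,255)),(.65,(255,0,0))): cv2.polylines(im,[f(bail(P,th))],False,col,1)
cv2.imwrite("pics/w4c.png",im);print(x0,y0)
E
```

```text
time: 10.48
ee_pos: [0.4056, -0.2451, 0.2803]
eef_rot: [0.702, 0.712, -0.001, -0.001]
ft_force: [-0.4, -0.6, -1.1]
width: 0.0156
grip_force: 55.0
[ 0.87443712 -0.00418192 -0.42713936  1.749838   -0.00217763  1.39758565
  0.46313734]
[326.94468553  73.85798764]
226 0
```

View pics/w4c.png

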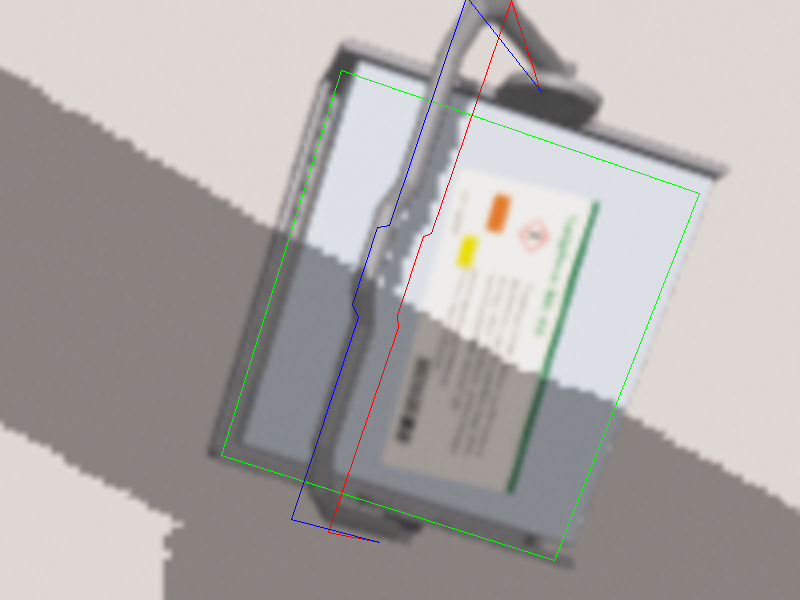

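The wrist view shows the bail clearly. The crook is centred near crop (375,245), i.e. px (319.8,61.3), and the box top corners are at crop (350,65), (712,183), (570,540) and (237,448).

```bash
python3 - <<'E'
from h import *
w=cam("wrist");W=lambda l:np.array(l)/4+[225.5,-.5]
s,t=cam("scene"),cam("top")
C=[[.052,.052,.055],[.052,-.052,.055],[-.052,-.052,.055],[-.052,.052,.055]]
ow=(w,[C[3],C[0],C[1],C[2]],W([[350,65],[712,183],[570,540],[237,448]]))
# (wrist image: right = +x, up = +y)
b=[(t,C,np.array([[528,60],[728,112],[685,318],[480,260]])*[1,1]/5.333+[310-75,175]),
 (s,[C[3],C[0],C[1],C[2]],np.array([[462,133],[605,57],[733,175],[582,258]])/3.81+[275-105,240])]
for n,o in (("w",[ow]),("ts",b),("all",[ow]+b)):
    p,e=fit(o,[.5,-.14,-.28]);print(n,p,np.abs(e).mean())
pw=fit([ow],[.5,-.14,-.28])[0]
for z in (.106,.109,.112):
    q=ray(w,W([375,245]),z); d=q[:2]-pw[:2];c,sn=np.cos(pw[2]),np.sin(pw[2]);print(z,q,"rack frame",c*d[0]+sn*d[1],-sn*d[0]+c*d[1])
st=r.read_state();print(st["ee_pos"],st["eef_rot"])
E
```

```text
w [ 0.5002937  -0.13452385 -0.26405478] 0.6724872712074816
ts [ 0.49715203 -0.14000877 -0.2812543 ] 0.561042382851312
all [ 0.49985391 -0.13588136 -0.26732934] 1.3008927016231429
0.106 [ 0.46389063 -0.12235999  0.106     ] rack frame -0.0383160573541358 0.002241160547778436
0.109 [ 0.46334792 -0.12275122  0.109     ] rack frame -0.03873784224449038 0.0017218481527692276
0.112 [ 0.46280522 -0.12314245  0.112     ] rack frame -0.03915962713484496 0.0012025357577599947
[ 0.40713569 -0.23954797  0.28147236] [ 6.99882497e-01  7.14257915e-01  7.36900378e-06 -3.48455577e-04]
```

The arm was still settling when that picture was taken, so I'll register the old points onto a fresh frame.

```bash
python3 - <<'E'
from h import *
w=cam("wrist");o=cv2.imread("pics/w4.png",0);n=cv2.cvtColor(w["img"],cv2.COLOR_RGB2GRAY)
W=lambda l:np.array(l)/4+[225.5,-.5]
m=cv2.matchTemplate(n[0:170,250:430],o[15:120,275:400],cv2.TM_CCOEFF_NORMED);_,q,_,l=cv2.minMaxLoc(m)
sh=np.array([l[0]-25,l[1]-15]);print("shift",sh,q)
C=[[.052,.052,.055],[.052,-.052,.055],[-.052,-.052,.055],[-.052,.052,.055]]
p,e=fit([(w,[C[3],C[0],C[1],C[2]],W([[350,65],[712,183],[570,540],[237,448]])+sh)],[.5,-.14,-.28]);print(p,np.abs(e).mean())
for z in (.104,.109):
    q=ray(w,W([375,245])+sh,z); d=q[:2]-p[:2];c,sn=np.cos(p[2]),np.sin(p[2]);print(z,q,"rack",c*d[0]+sn*d[1],-sn*d[0]+c*d[1])
st=r.read_state();print(st["ee_pos"],st["eef_rot"],st["time"])
E
```

```text
shift [-2  6] 0.9288495182991028
[ 0.49954787 -0.13741499 -0.25839234] 0.4697003165276108
0.104 [ 0.46346768 -0.12436912  0.104     ] rack -0.038215965562656926 0.003393327135375341
0.109 [ 0.46258397 -0.12493898  0.109     ] rack -0.03892472514509038 0.002616566412126908
[ 0.40721735 -0.23950034  0.28173889] [ 6.99762903e-01  7.14375160e-01 -3.95287793e-05 -9.31353363e-05] 10.7333
```

```bash
P="python3 -m pendant"
$P '[[0,0,0,0.097],[0,0,0,0.097],[0,0,0,0.096],[0,-0.0115,0,0],[0,-0.0118,0,0],[0.015,0,0,0],[0.025,0,0,0],[0.025,0,0,0]]'
$P '[[0.025,0,0,0],[0.02,0,0,0],[0.0136,0,0,0],[0,0,0,0],[0,0,0,0],[0,0,0,0],[0,0,0,0],[0,0,0,0]]'
python3 - <<'E'
from h import *
d=cam("top");cv2.imwrite("pics/t5.png",d["img"][:,:,::-1]);d=cam("scene");cv2.imwrite("pics/s5.png",d["img"][:,:,::-1])
s=r.read_state();p=s["ee_pos"];a=R.from_quat(s["eef_rot"]).as_matrix();print(p,a[:,1],s["joint_positions"],s["ft_force"])
v=np.array([.464,-.127])-p[:2];print("bar rel hook along tool y,x",v@a[:2,1],v@a[:2,0])
E
```

```text
time: 11.4
ee_pos: [0.4019, -0.1705, 0.282]
eef_rot: [0.796, 0.605, -0.0, 0.0]
ft_force: [0.3, 0.2, -1.3]
width: 0.0158
grip_force: 55.0
time: 12.07
ee_pos: [0.4174, -0.1161, 0.2819]
eef_rot: [0.797, 0.605, -0.0, 0.0]
ft_force: [0.4, 0.7, -1.5]
width: 0.0156
grip_force: 55.0
[ 0.41750685 -0.11585492  0.28189014] [ 9.63242046e-01 -2.68634986e-01 -7.47145565e-05] [ 0.77793178 -0.10178027 -0.56178466  1.8274291  -0.0549302   1.40071284
 -0.04418108] [ 0.17424984  0.28915083 -1.86499476]
bar rel hook along tool y,x 0.04777811055995744 0.0017542775894617956
```

```bash
P="python3 -m pendant"
$P '[[0.0018,0,0.008,0],[0,0,0.013,0],[0,0,0.013,0],[0,0,0.011,0],[0,0,0.008,0],[0,0,0,0],[0,0,0,0],[0,0,0,0]]'
$P '[[0,0.006,0,0],[0,0.008,0,0],[0,0.006,0,0],[0,0,0,0],[0,0,0,0],[0,0,0,0]]'
python3 - <<'E'
from h import *
s=r.read_state();p=s["ee_pos"];a=R.from_quat(s["eef_rot"]).as_matrix();print(p,s["ft_force"])
d=cam("scene");x0,y0=265,190
im=cv2.resize(d["img"][y0:340,x0:395,::-1],None,fx=4,fy=4,interpolation=cv2.INTER_CUBIC)
hk=p+[0,0,.004-.157]; f=lambda q:tuple(int(v) for v in (proj(d,q)[0]-[x0,y0]+.5)*4)
cv2.circle(im,f(hk),3,(0,0,255),1);cv2.circle(im,f(hk+a[:,1]*.015+[0,0,.018]),3,(0,255,0),1)
for z in(.104,.109):cv2.circle(im,f([.464,-.127,z]),3,(255,0,0),1)
cv2.imwrite("pics/s6.png",im)
E
```

```text
time: 12.83
ee_pos: [0.4185, -0.1137, 0.2295]
eef_rot: [0.796, 0.605, 0.0, 0.0]
ft_force: [-0.4, 0.7, -1.5]
width: 0.0154
grip_force: 55.0
time: 13.33
ee_pos: [0.4374, -0.1189, 0.2288]
eef_rot: [0.796, 0.605, -0.0, -0.0]
ft_force: [0.1, -0.0, -1.2]
width: 0.0156
grip_force: 55.0
[ 0.4373959  -0.11890411  0.22882446] [ 0.07726371 -0.0259152  -1.22388931]
```

View pics/s6.png

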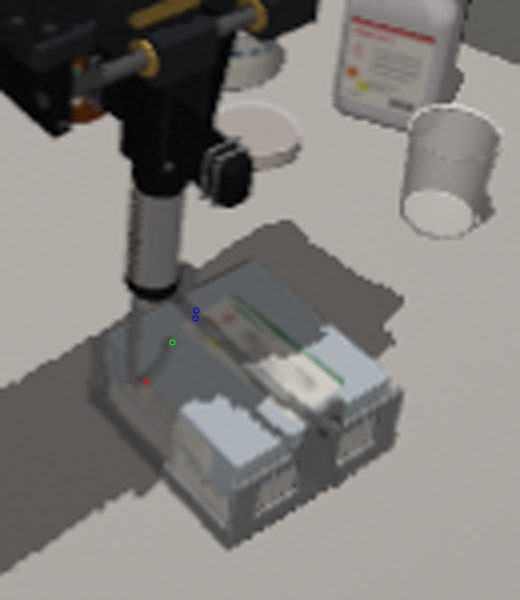

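The hook bottom (145,383), tip (170,350) and bail (about 196,312) sit where I predicted, so I'm moving under the bar.

```bash
P="python3 -m pendant"
$P '[[0,0.006,0,0],[0,0.008,0,0],[0,0.008,0,0],[0,0.006,0,0],[0,0.002,0,0],[0,0,0,0],[0,0,0,0]]'
$P '[[0,0,-0.005,0],[0,0,-0.007,0],[0,0,-0.006,0],[0,0,-0.003,0],[0,0,0,0],[0,0,0,0]]'
python3 - <<'E'
from h import *
s=r.read_state();p=s["ee_pos"];a=R.from_quat(s["eef_rot"]).as_matrix();print(p,s["ft_force"])
d=cam("scene");x0,y0=265,190;cv2.imwrite("pics/s7f.png",d["img"][:,:,::-1])
im=cv2.resize(d["img"][y0:340,x0:395,::-1],None,fx=4,fy=4,interpolation=cv2.INTER_CUBIC)
hk=p+[0,0,.004-.157]; f=lambda q:tuple(int(v) for v in (proj(d,q)[0]-[x0,y0]+.5)*4)
cv2.circle(im,f(hk),3,(0,0,255),1);cv2.circle(im,f(hk+a[:,1]*.015+[0,0,.018]),3,(0,255,0),1)
cv2.imwrite("pics/s7.png",im[100:450])
E
```

```text
time: 13.97
ee_pos: [0.4663, -0.1269, 0.2288]
eef_rot: [0.796, 0.605, -0.0, -0.0]
ft_force: [-0.7, 0.4, -1.3]
width: 0.0152
grip_force: 55.0
time: 14.47
ee_pos: [0.4664, -0.127, 0.2502]
eef_rot: [0.796, 0.605, 0.0, 0.0]
ft_force: [0.3, 0.0, -1.4]
width: 0.016
grip_force: 55.0
[ 0.46635804 -0.12703817  0.25021796] [ 0.26155554  0.00771208 -1.44581319]
```

View pics/s7.png

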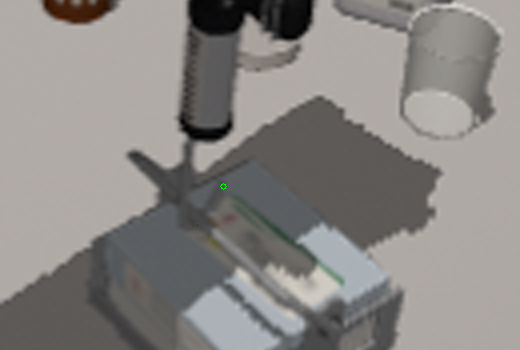

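```bash
P="python3 -m pendant"
$P '[[0,0.004,-0.002,0],[0,0.006,-0.003,0],[0,0.007,-0.002,0],[0,0.007,-0.002,0],[0,0.006,-0.001,0],[0,0.004,0,0],[0,0,0,0],[0,0,0,0]]'
$P '[[0,0,-0.002,0],[0,0,-0.002,0],[0,0,-0.002,0],[0,0,-0.001,0],[0,0,0,0],[0,0,0,0],[0,0,0,0],[0,0,0,0]]'
python3 - <<'E'
from h import *
s=r.read_state();p=s["ee_pos"];a=R.from_quat(s["eef_rot"]).as_matrix();print(p,s["ft_force"])
d=cam("scene");x0,y0=265,190;cv2.imwrite("pics/s8f.png",d["img"][:,:,::-1])
im=cv2.resize(d["img"][y0:340,x0:395,::-1],None,fx=4,fy=4,interpolation=cv2.INTER_CUBIC)
hk=p+[0,0,.004-.157]; f=lambda q:tuple(int(v) for v in (proj(d,q)[0]-[x0,y0]+.5)*4)
cv2.circle(im,f(hk),3,(0,0,255),1)
w=cam("wrist");cv2.imwrite("pics/w8.png",w["img"][:,:,::-1])
cv2.imwrite("pics/s8.png",np.hstack([im[60:450],cv2.resize(w["img"][:,:,::-1],None,fx=.5,fy=1.0156)[:390,:260]]))
E
```

```text
time: 15.18
ee_pos: [0.4993, -0.136, 0.2597]
eef_rot: [0.796, 0.605, 0.0, -0.0]
ft_force: [-0.5, -0.0, -0.5]
width: 0.0152
grip_force: 55.0
time: 15.85
ee_pos: [0.499, -0.1361, 0.2669]
eef_rot: [0.796, 0.605, -0.0, -0.0]
ft_force: [-0.6, -0.1, -1.9]
width: 0.0159
grip_force: 55.0
[ 0.49903178 -0.13611491  0.26687265] [-0.59316568 -0.06271643 -1.94115238]
```

View pics/s8.png

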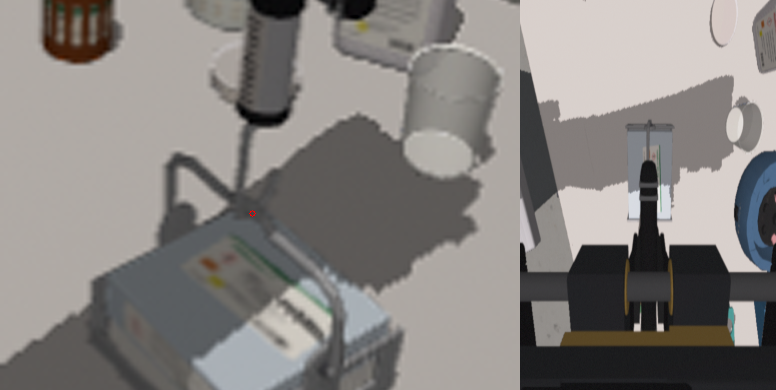

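The bail stands upright with its crook in the hook, at about (250,212). That was the last picture I may view, so from here I go by force and by tracking the rack's image motion.

```bash
cat > m.py <<'E'
from h import *
import sys
d0=None
def look(n=4):
    ref=cv2.imread("pics/s8f.png",0); F=[];Z=[]
    for i in range(n):
        s=cam("scene"); st=r.read_state();F.append(st["ft_force"]);Z.append(st["ee_pos"])
        g=cv2.cvtColor(s["img"],cv2.COLOR_RGB2GRAY)
        m=np.zeros_like(ref); P=[.4985,-.1385,-.268]
        # front (-x) and right (-y) faces of rack
        q=np.int32(np.vstack([proj(s,rack(P,[(-.057,.058,0),(-.057,-.058,0),(.057,-.058,0),(.057,-.058,.05),(-.057,.058,.05)]))]))
        cv2.fillConvexPoly(m,cv2.convexHull(q),255)
        k=cv2.goodFeaturesToTrack(ref,60,.02,3,mask=m)
        n1,ok,_=cv2.calcOpticalFlowPyrLK(ref,g,k,None,winSize=(13,13),maxLevel=2)
        b,ok2,_=cv2.calcOpticalFlowPyrLK(g,ref,n1,None,winSize=(13,13),maxLevel=2)
        good=(ok.ravel()==1)&(np.abs(b-k).max((1,2))<.3)
        dv=(n1-k)[good,0]
        a=proj(s,rack(P,[(-.05,-.05,.02),(-.05,-.05,.03)])); 
        print(good.sum(),"px",np.round(np.median(dv,0),2),"std",np.round(dv.std(0),2),"rise_mm %.1f"%(np.median(dv[:,1])/(a[1,1]-a[0,1])*10),"t %.2f"%st["time"])
    F=np.mean(F,0);Z=np.mean(Z,0);print("F",np.round(F,2),"TCP",np.round(Z,4))
look(int(sys.argv[1]))
E
P="python3 -m pendant"
python3 m.py 2
$P '[[0,0,-0.001,0],[0,0,-0.002,0],[0,0,-0.002,0],[0,0,-0.002,0],[0,0,-0.002,0],[0,0,-0.002,0],[0,0,-0.002,0],[0,0,-0.001,0]]'
python3 m.py 3
```

```text
51 px [-0.01  0.  ] std [0.02 0.02] rise_mm -0.0 t 16.00
51 px [-0.  0.] std [0.01 0.01] rise_mm -0.0 t 16.05
F [-0.52 -0.02 -1.48] TCP [ 0.4991 -0.1361  0.2669]
time: 16.72
ee_pos: [0.4991, -0.1361, 0.2812]
eef_rot: [0.796, 0.605, 0.0, 0.0]
ft_force: [0.3, 0.2, -3.6]
width: 0.0157
grip_force: 55.0
51 px [-0.01  0.  ] std [0.2  0.23] rise_mm -0.0 t 16.77
51 px [-0.01  0.  ] std [0.2  0.23] rise_mm -0.0 t 16.82
51 px [-0.01  0.  ] std [0.2  0.24] rise_mm -0.0 t 16.87
F [-0.49 -0.35 -3.17] TCP [ 0.4991 -0.1361  0.2811]
```

```bash
P="python3 -m pendant"
$P '[[0,0,-0.0008,0],[0,0,-0.0008,0],[0,0,-0.0008,0],[0,0,-0.0008,0],[0,0,-0.0008,0],[0,0,-0.0008,0],[0,0,-0.0008,0],[0,0,-0.0004,0]]' >/dev/null
python3 m.py 2
```

```text
51 px [-0.01  0.  ] std [0.27 0.29] rise_mm -0.0 t 17.58
51 px [-0.01 -0.  ] std [0.28 0.29] rise_mm 0.0 t 17.63
F [-0.46  0.03 -4.63] TCP [ 0.4991 -0.1361  0.287 ]
```

```bash
P="python3 -m pendant"
$P '[[0,0,-0.0008,0],[0,0,-0.0008,0],[0,0,-0.0008,0],[0,0,-0.0004,0]]' >/dev/null
python3 m.py 2
```

```text
51 px [-0.01  0.  ] std [0.29 0.33] rise_mm -0.0 t 18.02
51 px [-0.01 -0.01] std [0.29 0.33] rise_mm 0.0 t 18.07
F [-0.29 -0.1  -4.88] TCP [ 0.4991 -0.1361  0.2899]
```

```bash
P="python3 -m pendant"
$P '[[0,0,-0.0008,0],[0,0,-0.0008,0],[0,0,-0.0008,0],[0,0,-0.0008,0],[0,0,-0.0008,0],[0,0,-0.0008,0],[0,0,-0.0008,0],[0,0,-0.0004,0]]' >/dev/null
python3 m.py 1
```

```text
51 px [-0.   -0.02] std [0.32 0.39] rise_mm 0.0 t 18.78
F [-0.63  1.01 -3.79] TCP [ 0.4991 -0.1361  0.2959]
```

```bash
P="python3 -m pendant"
$P '[[0,0,-0.0008,0],[0,0,-0.0008,0],[0,0,-0.0008,0],[0,0,-0.0008,0],[0,0,-0.0008,0],[0,0,-0.0008,0],[0,0,-0.0004,0]]' >/dev/null
python3 m.py 1
```

```text
51 px [-0.02 -0.32] std [0.47 0.48] rise_mm 1.0 t 19.42
F [-0.47 -0.26 -5.45] TCP [ 0.4991 -0.1361  0.3011]
```

```bash
P="python3 -m pendant"
sed -i 's/^        a=proj/        kk=k[good,0];sp=[(n,round(float(np.median(dv[w,1])),2),int(w.sum())) for n,w in (("left",kk[:,0]<310),("mid",(kk[:,0]>=310)\&(kk[:,0]<335)),("right",kk[:,0]>=335)) if w.sum()];print(sp)\n        a=proj/' m.py
$P '[[0,0,-0.0005,0],[0,0,-0.0008,0],[0,0,-0.0008,0],[0,0,-0.0006,0],[0,0,-0.0003,0],[0,0,0,0]]'
python3 m.py 4
```

```text
time: 19.92
ee_pos: [0.4991, -0.1361, 0.304]
eef_rot: [0.796, 0.605, 0.0, 0.0]
ft_force: [-0.3, -0.1, -6.3]
width: 0.0155
grip_force: 55.0
[('left', -0.71, 4), ('mid', -1.18, 20), ('right', -0.95, 26)]
50 px [-1.2  -0.95] std [0.59 0.5 ] rise_mm 2.9 t 19.97
[('left', -0.73, 4), ('mid', -1.17, 20), ('right', -0.93, 26)]
50 px [-1.22 -0.98] std [0.57 0.51] rise_mm 3.0 t 20.02
[('left', -0.72, 4), ('mid', -1.16, 20), ('right', -0.93, 26)]
50 px [-1.23 -0.93] std [0.57 0.5 ] rise_mm 2.9 t 20.07
[('left', -0.72, 4), ('mid', -1.15, 20), ('right', -0.93, 26)]
50 px [-1.18 -0.95] std [0.57 0.5 ] rise_mm 2.9 t 20.12
F [-0.55  0.43 -5.92] TCP [ 0.4991 -0.1361  0.3039]
```

```bash
cat > m6.py <<'E'
from h import *
import sys
Pk=[.4985,-.1385,-.268]
def pose(ref,s):
    g=cv2.cvtColor(s["img"],cv2.COLOR_RGB2GRAY);c0=np.array([Pk[0],Pk[1],0]);Rk=R.from_euler("z",Pk[2]).as_matrix()
    X=[];U=[];V=[]
    faces=[(0,-.057,[(-.057,.056,.003),(-.057,-.056,.003),(-.057,-.056,.05),(-.057,.056,.05)]),(1,-.058,[(-.055,-.058,.003),(.055,-.058,.003),(.055,-.058,.05),(-.055,-.058,.05)]),
     (2,.055,[(-.05,.05,.055),(.05,.05,.055),(.05,-.05,.055),(-.05,-.05,.055)])]
    for ax,val,poly in faces:
        m=np.zeros_like(ref);cv2.fillConvexPoly(m,cv2.convexHull(np.int32(proj(s,rack(Pk,poly)))),255)
        k=cv2.goodFeaturesToTrack(ref,50,.02,3,mask=m)
        n,ok,_=cv2.calcOpticalFlowPyrLK(ref,g,k,None,winSize=(11,11),maxLevel=2)
        b,_,_=cv2.calcOpticalFlowPyrLK(g,ref,n,None,winSize=(11,11),maxLevel=2)
        o=Rk.T@(np.array(s["xyz"])-c0)
        for u,v,bb,f in zip(k[:,0],n[:,0],b[:,0],ok.ravel()):
            if f and abs(bb-u).max()<.25:
                nn=cv2.undistortPoints(u.reshape(1,1,2).astype(float),np.array(s["camera_matrix"]),np.array(s["dist_coeffs"])).ravel()
                d=Rk.T@(s["R"].T@np.r_[nn,1]); X.append(o+d*(val-o[ax])/d[ax]);U.append(u);V.append(v)
    X,U,V=map(np.array,(X,U,V)); base=proj(s,c0+X@Rk.T); piv=np.array([0,0,.03])
    def f(q): return ((proj(s,c0+(piv+(X-piv)@R.from_rotvec(q[:3]).as_matrix().T+q[3:])@Rk.T)-base-(V-U))*3).ravel()
    q=least_squares(f,np.zeros(6),loss="soft_l1",f_scale=.5);return q.x,len(X),np.median(abs(f(q.x)))/3
st0=None;F=[];Z=[]
for i in range(int(sys.argv[1])):
    s=cam("scene");q,n,e=pose(cv2.imread("pics/s8f.png",0),s)
    st=r.read_state();F.append(st["ft_force"]);Z.append(st["ee_pos"]);Q=R.from_rotvec(q[:3]).as_matrix()
    C=np.array([(a,b,0) for a in(-.057,.057) for b in(-.058,.058)]);p=np.array([0,0,.03]);z=(p+(C-p)@Q.T+q[3:])[:,2]
    print("t %.2f"%st["time"],n,"e%.2f"%e,"rot",np.round(q[:3],3),"shift mm",np.round(q[3:]*1e3,1),"corners(-x-y,-x+y,+x-y,+x+y)",np.round(z*1e3,1))
print("F",np.round(np.mean(F,0),2),"TCP",np.round(np.mean(Z,0),4))
E
P="python3 -m pendant"
$P '[[0,0,-0.0005,0],[0,0,-0.0007,0],[0,0,-0.0007,0],[0,0,-0.0004,0],[0,0,-0.0002,0],[0,0,0,0]]' >/dev/null
python3 m6.py 4; python3 m.py 1
```

```text
t 20.67 50 e0.41 rot [-0.012  0.024 -0.009] shift mm [-12.6  -6.8  18.6] corners(-x-y,-x+y,+x-y,+x+y) [20.7 19.3 18.  16.6]
t 20.72 48 e0.33 rot [-0.006  0.025 -0.007] shift mm [-11.3  -5.3  16.7] corners(-x-y,-x+y,+x-y,+x+y) [18.5 17.8 15.6 14.9]
t 20.77 49 e0.30 rot [-0.006  0.027 -0.01 ] shift mm [-11.4  -5.4  16.5] corners(-x-y,-x+y,+x-y,+x+y) [18.5 17.7 15.4 14.6]
t 20.82 48 e0.36 rot [-0.009  0.031 -0.012] shift mm [-12.2  -6.1  17.3] corners(-x-y,-x+y,+x-y,+x+y) [19.6 18.5 16.1 15. ]
F [ 0.13  0.42 -6.35] TCP [ 0.4991 -0.1361  0.3064]
[('left', -0.47, 4), ('mid', -1.84, 20), ('right', -0.94, 26)]
50 px [-2.03 -1.09] std [0.66 0.77] rise_mm 3.3 t 20.87
F [ 1.22 -0.41 -7.04] TCP [ 0.4991 -0.1361  0.3064]
```

```bash
sed -i 's|def f(q): return \(.*\)$|def f(q): return np.r_[\1,q[:3]/.08*1.5,q[3:5]/.002*1.5]|; s/np.median(abs(f(q.x)))/np.median(abs(f(q.x)[:-5]))/; s/b,ok,_=/b,ok,_=/' m6.py
python3 m6.py 6
```

```text
t 20.92 49 e0.33 rot [-0.004  0.032 -0.011] shift mm [-10.4  -4.3  14.3] corners(-x-y,-x+y,+x-y,+x+y) [16.4 15.9 12.8 12.2]
t 20.97 48 e0.32 rot [-0.005  0.03  -0.012] shift mm [-10.3  -4.3  14.3] corners(-x-y,-x+y,+x-y,+x+y) [16.4 15.8 12.9 12.3]
t 21.02 48 e0.30 rot [-0.001  0.03  -0.009] shift mm [-9.8 -3.7 13.6] corners(-x-y,-x+y,+x-y,+x+y) [15.4 15.3 12.  11.9]
t 21.07 48 e0.30 rot [-0.002  0.028 -0.009] shift mm [-9.8 -3.7 13.8] corners(-x-y,-x+y,+x-y,+x+y) [15.5 15.3 12.3 12.1]
t 21.12 50 e0.33 rot [-0.001  0.03  -0.008] shift mm [-9.6 -3.4 13.4] corners(-x-y,-x+y,+x-y,+x+y) [15.2 15.1 11.8 11.7]
t 21.17 49 e0.27 rot [-0.001  0.025 -0.006] shift mm [-9.8 -3.7 14.1] corners(-x-y,-x+y,+x-y,+x+y) [15.6 15.4 12.8 12.6]
F [-0.01  0.03 -6.07] TCP [ 0.4991 -0.1361  0.3064]
```

```bash
cat > ex.py <<'E'
from h import *
import sys
ref=cv2.imread("pics/s8f.png",0)
Z=[];F=[]
for i in range(int(sys.argv[1])):
    s=cam("scene");g=cv2.cvtColor(s["img"],cv2.COLOR_RGB2GRAY);st=r.read_state();Z.append(st["ee_pos"][2]);F.append(st["ft_force"][2])
    out=[]
    for (u0,u1,v0,v1,z) in ((320,337,246,264,.118),(322,333,238,262,.12),(305,325,228,250,.11),(321,339,208,222,.17)):
        t=cv2.resize(ref[v0:v1,u0:u1],None,fx=8,fy=8,interpolation=2);w=cv2.resize(g[v0-20:v1+4,u0-4:u1+4],None,fx=8,fy=8,interpolation=2)
        _,q,_,l=cv2.minMaxLoc(cv2.matchTemplate(w,t,cv2.TM_CCOEFF_NORMED))
        a=proj(s,[[.499,-.136,z],[.499,-.136,z+.01]]);out.append("%.2f,%.2fpx q%.2f -> %.1fmm"%(l[0]/8-4,l[1]/8-20,q,(l[1]/8-20)/(a[1,1]-a[0,1])*10))
    print(out)
print(np.mean(Z),np.mean(F),"TCP rise mm",(np.mean(Z)-.2669)*1e3)
E
python3 ex.py 2
```

```text
['0.50,-1.75px q0.94 -> 4.7mm', '0.38,-1.75px q0.97 -> 4.6mm', '-0.25,-2.38px q0.90 -> 6.4mm', '1.00,-8.62px q0.82 -> 21.0mm']
['0.50,-1.88px q0.94 -> 5.0mm', '0.38,-1.75px q0.97 -> 4.6mm', '-0.25,-2.38px q0.90 -> 6.4mm', '1.00,-8.62px q0.82 -> 21.0mm']
0.3064490514814628 -6.1077393040392804 TCP rise mm 39.54905148146276
```

The crook is up about 4.7 mm, and both the spring extension and the wrist force put the load near 4.6 N. I'll raise it slightly more, then hold.

```bash
P="python3 -m pendant"
$P '[[0,0,-0.0003,0],[0,0,-0.0005,0],[0,0,-0.0005,0],[0,0,-0.0004,0],[0,0,-0.0003,0],[0,0,0,0],[0,0,0,0],[0,0,0,0]]' >/dev/null
python3 ex.py 2; python3 m.py 1
$P '[[0,0,0,0],[0,0,0,0],[0,0,0,0],[0,0,0,0],[0,0,0,0],[0,0,0,0],[0,0,0,0],[0,0,0,0]]' >/dev/null
python3 ex.py 2;python3 m.py 1
```

```text
['0.75,-2.38px q0.92 -> 6.3mm', '0.50,-2.25px q0.96 -> 6.0mm', '-0.12,-3.00px q0.88 -> 8.1mm', '0.88,-8.88px q0.80 -> 21.6mm']
['0.75,-2.38px q0.92 -> 6.3mm', '0.50,-2.12px q0.96 -> 5.6mm', '-0.12,-3.00px q0.88 -> 8.1mm', '0.88,-8.88px q0.80 -> 21.6mm']
0.3084310458172783 -6.722255408549829 TCP rise mm 41.53104581727829
[('left', -0.7, 4), ('mid', -2.65, 19), ('right', -1.81, 26)]
49 px [-1.84 -1.98] std [0.64 0.85] rise_mm 6.1 t 22.08
F [-0.73 -0.18 -6.29] TCP [ 0.4991 -0.1361  0.3084]
['0.75,-2.38px q0.92 -> 6.3mm', '0.50,-2.25px q0.96 -> 6.0mm', '-0.12,-3.00px q0.87 -> 8.1mm', '2.38,-20.00px q0.80 -> 48.8mm']
['0.75,-2.38px q0.92 -> 6.3mm', '0.50,-2.25px q0.96 -> 6.0mm', '-0.12,-3.00px q0.87 -> 8.1mm', '0.88,-8.88px q0.80 -> 21.6mm']
0.30845696832756886 -6.450365140508634 TCP rise mm 41.55696832756883
[('left', -0.69, 4), ('mid', -2.67, 19), ('right', -1.77, 25)]
48 px [-1.84 -1.88] std [0.61 0.88] rise_mm 5.8 t 22.90
F [-0.1   0.57 -5.84] TCP [ 0.4991 -0.1361  0.3084]
```

```bash
P="python3 -m pendant"
$P '[[0,0,-0.0003,0],[0,0,-0.0004,0],[0,0,-0.0004,0],[0,0,-0.0003,0],[0,0,-0.0001,0],[0,0,0,0],[0,0,0,0],[0,0,0,0]]' >/dev/null
python3 ex.py 1; python3 m.py 1
$P '[[0,0,0,0],[0,0,0,0],[0,0,0,0],[0,0,0,0],[0,0,0,0],[0,0,0,0],[0,0,0,0],[0,0,0,0]]' >/dev/null
python3 ex.py 3;python3 m.py 1; python3 - <<'E'
from h import *
cv2.imwrite("pics/s9f.png",cam("scene")["img"][:,:,::-1])
E
```

```text
['0.75,-2.75px q0.90 -> 7.3mm', '0.50,-2.38px q0.95 -> 6.3mm', '-0.12,-3.62px q0.84 -> 9.8mm', '0.88,-9.12px q0.79 -> 22.3mm']
0.30992400859310615 -5.8941334648087444 TCP rise mm 43.024008593106124
[('left', -0.92, 4), ('mid', -3.04, 19), ('right', -2.32, 24)]
47 px [-1.82 -2.35] std [0.61 1.02] rise_mm 7.2 t 23.67
F [-0.49 -0.59 -6.52] TCP [ 0.4991 -0.1361  0.3099]
['0.75,-2.75px q0.90 -> 7.3mm', '0.50,-2.38px q0.95 -> 6.3mm', '-0.12,-3.62px q0.84 -> 9.8mm', '0.88,-9.25px q0.78 -> 22.6mm']
['0.75,-2.75px q0.90 -> 7.3mm', '0.50,-2.38px q0.95 -> 6.3mm', '-0.12,-3.62px q0.84 -> 9.8mm', '0.88,-9.25px q0.78 -> 22.6mm']
['0.75,-2.75px q0.90 -> 7.3mm', '0.50,-2.38px q0.95 -> 6.3mm', '-0.12,-3.62px q0.84 -> 9.8mm', '0.88,-9.25px q0.79 -> 22.6mm']
0.30994890098491984 -6.064478907652842 TCP rise mm 43.04890098491981
[('left', -0.94, 4), ('mid', -2.99, 20), ('right', -2.32, 24)]
48 px [-1.83 -2.34] std [0.63 1.01] rise_mm 7.2 t 24.53
F [ 0.75 -0.04 -7.07] TCP [ 0.4991 -0.1361  0.31  ]
```

```bash
P="python3 -m pendant"
Z='[[0,0,0,0],[0,0,0,0],[0,0,0,0],[0,0,0,0],[0,0,0,0],[0,0,0,0],[0,0,0,0],[0,0,0,0]]'
for i in 1 2 3; do python3 -m pendant '[[0,0,0,0],[0,0,0,0],[0,0,0,0],[0,0,0,0],[0,0,0,0],[0,0,0,0],[0,0,0,0],[0,0,0,0]]' | egrep 'time|force'; done
python3 ex.py 1; python3 m.py 1
```

```text
time: 25.25
ft_force: [0.3, -0.2, -5.9]
grip_force: 55.0
time: 25.92
ft_force: [-0.5, -0.9, -5.8]
grip_force: 55.0
time: 26.58
ft_force: [-0.6, 0.5, -7.2]
grip_force: 55.0
['0.75,-2.75px q0.90 -> 7.3mm', '0.50,-2.38px q0.95 -> 6.3mm', '-0.12,-3.62px q0.84 -> 9.8mm', '0.88,-9.12px q0.78 -> 22.3mm']
0.30992240603647153 -5.432731675395257 TCP rise mm 43.02240603647151
[('left', -0.95, 4), ('mid', -2.98, 20), ('right', -2.31, 24)]
48 px [-1.83 -2.33] std [0.63 1.01] rise_mm 7.2 t 26.68
F [ 0.26 -0.27 -6.22] TCP [ 0.4991 -0.1361  0.31  ]
```

```bash
P="python3 -m pendant"
$P '[[0,0,0.0004,0],[0,0,0.0008,0],[0,0,0.0008,0],[0,0,0.0008,0],[0,0,0.0008,0],[0,0,0.0008,0],[0,0,0.0008,0],[0,0,0.0008,0]]' >/dev/null
$P '[[0,0,0.0008,0],[0,0,0.0008,0],[0,0,0.0008,0],[0,0,0.0008,0],[0,0,0.001,0],[0,0,0.0012,0],[0,0,0.0015,0],[0,0,0.0015,0]]' >/dev/null
python3 m.py 1
$P '[[0,0,0.002,0],[0,0,0.002,0],[0,0,0.002,0],[0,0,0.0025,0],[0,0,0.0025,0],[0,0,0.0025,0],[0,0,0.0025,0],[0,0,0.0025,0]]' >/dev/null
$P '[[0,0,0.0025,0],[0,0,0.0025,0],[0,0,0.0025,0],[0,0,0.002,0],[0,0,0.001,0],[0,0,0,0],[0,0,0,0],[0,0,0,0]]'
python3 ex.py 1; python3 m.py 2
```

```text
[('left', -0.04, 4), ('mid', -0.06, 19), ('right', 0.1, 26)]
49 px [-2.45 -0.03] std [0.48 0.36] rise_mm 0.1 t 28.07
F [ 0.79  0.44 -5.57] TCP [ 0.499  -0.1361  0.2951]
time: 29.4
ee_pos: [0.4992, -0.1361, 0.2668]
eef_rot: [0.796, 0.605, 0.0, 0.0]
ft_force: [-0.4, -0.2, -1.5]
width: 0.0158
grip_force: 55.0
['0.25,-0.38px q0.98 -> 1.0mm', '0.12,-0.38px q0.99 -> 1.0mm', '-0.38,-1.12px q0.96 -> 3.0mm', '0.00,0.00px q1.00 -> -0.0mm']
0.2667279588066882 -1.010997325082011 TCP rise mm -0.17204119331182266
[('left', 1.08, 3), ('mid', 0.24, 18), ('right', 0.03, 25)]
46 px [-2.51  0.07] std [0.56 0.61] rise_mm -0.2 t 29.50
[('left', 1.07, 3), ('mid', 0.23, 18), ('right', 0.02, 25)]
46 px [-2.5   0.07] std [0.56 0.61] rise_mm -0.2 t 29.55
F [-0.01  0.09 -1.92] TCP [ 0.4992 -0.1361  0.2667]
```

```bash
P="python3 -m pendant"
$P '[[0,0,0.003,0],[0,0,0.005,0],[0,0,0.006,0],[0,0,0.006,0],[0,0,0.006,0],[0,0,0.006,0],[0,0,0.005,0],[0,0,0.002,0]]'
$P '[[0,-0.002,0,0],[0,-0.004,0,0],[0,-0.005,0,0],[0,-0.005,0,0],[0,-0.005,0,0],[0,-0.005,0,0],[0,-0.003,0,0],[0,0,0,0]]'
python3 m.py 1
python3 - <<'E'
from h import *
d=cam("scene");cv2.imwrite("pics/s10f.png",d["img"][:,:,::-1])
E
```

```text
time: 30.22
ee_pos: [0.4987, -0.136, 0.2264]
eef_rot: [0.796, 0.605, -0.0, -0.0]
ft_force: [0.1, -0.2, -1.6]
width: 0.0154
grip_force: 55.0
time: 30.88
ee_pos: [0.4706, -0.1283, 0.2277]
eef_rot: [0.796, 0.605, -0.0, 0.0]
ft_force: [0.3, -1.1, -1.6]
width: 0.0159
grip_force: 55.0
[('left', -0.81, 4), ('mid', -0.15, 18), ('right', 0.09, 23)]
45 px [-2.81 -0.09] std [0.42 0.45] rise_mm 0.3 t 30.93
F [ 0.85  0.57 -1.39] TCP [ 0.471  -0.1284  0.2278]
```

```bash
P="python3 -m pendant"
$P '[[0,-0.004,0,0],[0,-0.006,0,0],[0,-0.006,0,0],[0,-0.006,0,0],[0,-0.006,0,0],[0,-0.006,0,0],[0,-0.006,0,0],[0,-0.006,0,0]]'
python3 m.py 1
$P '[[0,-0.01,0,0],[0,-0.012,0,0],[0,-0.006,0,0],[0,0,0,0],[0,0,0,0]]'
python3 m.py 1
python3 - <<'E'
from h import *
P=[.4985,-.1385,-.268]
for c in ("scene","top"):
    d=cam(c);cv2.imwrite(f"pics/{c}11.png",d["img"][:,:,::-1])
    for t in ("bail_axis","carrier","box"): print(c,t,[(round(o["score"],2),np.round(o["bbox"],1).tolist()) for o in r.outline_of(t,c)])
E
```

```text
time: 31.65
ee_pos: [0.4262, -0.1159, 0.2276]
eef_rot: [0.796, 0.605, -0.0, 0.0]
ft_force: [0.3, -0.3, -2.1]
width: 0.0153
grip_force: 55.0
[('left', -3.13, 1), ('mid', -0.08, 15), ('right', 0.07, 25)]
41 px [-2.81 -0.05] std [0.96 1.02] rise_mm 0.2 t 31.70
F [ 0.01 -0.21 -2.12] TCP [ 0.4254 -0.1156  0.2276]
time: 32.12
ee_pos: [0.4, -0.1087, 0.2278]
eef_rot: [0.796, 0.605, 0.0, 0.001]
ft_force: [-0.1, 0.1, -1.8]
width: 0.0156
grip_force: 55.0
[('left', -4.01, 1), ('mid', -0.07, 12), ('right', 0.07, 22)]
35 px [-2.69 -0.02] std [0.96 1.19] rise_mm 0.1 t 32.17
F [ 0.22 -0.21 -1.54] TCP [ 0.4002 -0.1087  0.2277]
scene bail_axis [(0.93, [140.7, 217.3, 63.0, 53.8]), (0.91, [326.0, 286.1, 77.7, 86.9])]
scene carrier [(0.93, [323.9, 285.6, 78.2, 82.2]), (0.7, [141.9, 213.4, 58.2, 59.7])]
scene box [(0.62, [323.9, 288.8, 69.4, 61.9])]
top bail_axis [(0.87, [345.3, 210.3, 51.8, 49.0]), (0.73, [339.8, 208.8, 35.6, 44.5]), (0.7, [162.8, 254.3, 57.9, 58.6]), (0.17, [232.3, 243.6, 8.0, 7.3])]
top carrier [(0.94, [347.8, 212.2, 56.7, 52.6]), (0.85, [162.3, 253.1, 55.3, 58.5])]
top box [(0.7, [342.7, 208.8, 40.8, 44.3]), (0.44, [345.4, 211.1, 53.3, 44.4])]
```

```bash
P="python3 -m pendant"
$P '[[0,0,-0.012,0],[0,0,-0.02,0],[0,0,-0.015,0],[0,0,-0.006,0],[0,0,0,-0.097],[0,0,0,-0.097],[0,0,0,-0.096],[0,0,0,0]]' >/dev/null
$P '[[0.015,0.001,0,0],[0.025,0.001,0,0],[0.03,0.001,0,0],[0.035,0.001,0,0],[0.035,0.001,0,0],[0.035,0.001,0,0],[0.035,0.001,0,0],[0.035,0.001,0,0]]' >/dev/null
$P '[[0.032,0.001,0,0],[0.025,0,0,0],[0.018,0,0,0],[0,0,0,0],[0,0,0,0],[0,0,0,0]]' >/dev/null
python3 - <<'E'
from h import *
cam("scene");s=r.read_state();p=s["ee_pos"];a=R.from_quat(s["eef_rot"]).as_matrix();v=np.array([.5136,.2115,.186])-p
print(p,a[:,1],"tool delta",v@a,s["joint_positions"])
E
```

```text
[0.4029827  0.21042154 0.28025737] [ 9.99870396e-01  1.60967809e-02 -2.91250703e-04] tool delta [-0.00065002  0.11064777  0.09422552] [ 0.50350182 -0.04100551 -1.03424245  1.76852766 -0.03544989  1.3946698
 -0.5080411 ]
```

```bash
P="python3 -m pendant"
$P '[[0,0.015,0,0],[0,0.02,0,0],[0,0.025,0,0],[0,0.025,0,0],[0,0.018,0,0],[-0.0005,0.0076,0,0],[0,0,0,0],[0,0,0,0]]' >/dev/null
$P '[[0,0,0.015,0],[0,0,0.02,0],[0,0,0.02,0],[0,0,0.012,0],[0,0,0.006,0],[0,0,0,0],[0,0,0,0],[0,0,0,0]]'
python3 - <<'E'
from h import *
cam("scene");s=r.read_state();p=s["ee_pos"];a=R.from_quat(s["eef_rot"]).as_matrix();v=np.array([.5136,.2115,.186])-p
print(p,"tool delta",v@a,s["ft_force"])
E
```

```text
time: 35.78
ee_pos: [0.5137, 0.2135, 0.2087]
eef_rot: [0.7, 0.714, 0.001, 0.0]
ft_force: [0.6, 0.4, -2.0]
width: 0.0159
grip_force: 55.0
[0.51374416 0.21348579 0.20867814] tool delta [-0.00199088 -0.0002191   0.02267709] [-0.29261377  0.77821887 -1.60570684]
```

```bash
P="python3 -m pendant"
$P '[[-0.002,0,0.004,0],[0,0,0.006,0],[0,0,0.005,0],[0,0,0.004,0],[0,0,0.002,0],[0,0,0.001,0],[0,0,0,0],[0,0,0,0]]'
$P '[[0,0,0.0005,0],[0,0,0,0],[0,0,0,0],[0,0,0,0]]'
python3 - <<'E'
from h import *
b0=cv2.imread("pics/scene0.png",0)
f=[]
for i in range(3):
    s=cam("scene");f.append(r.read_state()["ft_force"])
b=cv2.cvtColor(s["img"],cv2.COLOR_RGB2GRAY)
for (u,v,w,h) in ((207,176,14,24),(207,190,14,12)):
    m=cv2.matchTemplate(b[v-30:v+h+10,u-8:u+w+8],b0[v:v+h,u:u+w],cv2.TM_CCOEFF_NORMED);_,q,_,l=cv2.minMaxLoc(m);print("shift",l[0]-8,l[1]-30,q)
print(np.mean(f,0))
E
```

```text
time: 36.5
ee_pos: [0.5132, 0.211, 0.186]
eef_rot: [0.7, 0.714, -0.0, 0.0]
ft_force: [-4.3, -3.2, 6.4]
width: 0.0154
grip_force: 55.0
time: 36.83
ee_pos: [0.5132, 0.211, 0.1859]
eef_rot: [0.7, 0.714, -0.0, 0.0]
ft_force: [-5.9, -5.1, 10.9]
width: 0.0154
grip_force: 55.0
shift -1 0 0.9189162850379944
shift -1 0 0.9145364761352539
[-5.55695454 -4.13908358 11.40034385]
```

```bash
P="python3 -m pendant"
$P '[[0,0,-0.0007,0],[0,0,0,0],[0,0,0,0]]' | grep ft
$P '[[0,0,0,0],[0,0,0,0],[0,0,0,0],[0,0,0,0],[0,0,0,0],[0,0,0,0],[0,0,0,0],[0,0,0,0]]' 0.5
$P '[[0,0,-0.005,0],[0,0,-0.015,0],[0,0,-0.03,0],[0,0,-0.035,0],[0,0,-0.03,0],[0,0,-0.015,0],[0,0,0,0],[0,0,0,0]]'
python3 - <<'E'
from h import *
b0=cv2.imread("pics/scene0.png",0)
s=cam("scene");b=cv2.cvtColor(s["img"],cv2.COLOR_RGB2GRAY);cv2.imwrite("pics/s12.png",b)
for (u,v,w,h) in ((207,176,14,24),(207,190,14,12),(197,152,30,24)):
    m=cv2.matchTemplate(b[v-30:v+h+10,u-8:u+w+8],b0[v:v+h,u:u+w],cv2.TM_CCOEFF_NORMED);_,q,_,l=cv2.minMaxLoc(m);print("shift",l[0]-8,l[1]-30,q)
w=cam("wrist");g=cv2.cvtColor(w["img"],cv2.COLOR_RGB2GRAY);print(r.read_state()["ee_pos"])
for t in ("scale","stand"): print(t,[(round(o["score"],2),np.round(o["bbox"]).tolist(),) for o in r.outline_of(t,"wrist")], [(round(o["score"],2),np.round(o["bbox"]).tolist()) for o in r.outline_of(t,"scene")])
print(proj(w,[[.5136,.2115,.202],[.5136,.2615,.202],[.5136,.1615,.202]]))
E
```

```text
ft_force: [-2.1, -2.1, 5.3]
time: 37.9
ee_pos: [0.5134, 0.2112, 0.1857]
eef_rot: [0.7, 0.714, -0.0, 0.0]
ft_force: [0.3, -0.4, -0.8]
width: 0.0431
grip_force: 0.0
time: 38.57
ee_pos: [0.5136, 0.2114, 0.3165]
eef_rot: [0.7, 0.714, 0.001, 0.0]
ft_force: [0.2, -0.8, -1.1]
width: 0.0438
grip_force: 0.0
shift -1 0 0.9167546033859253
shift 0 0 0.9299212694168091
shift -1 0 0.9617470502853394
[0.51307693 0.21088612 0.3147957 ]
scale [(0.56, [259.0, 190.0, 26.0, 113.0])] [(0.68, [214.0, 188.0, 30.0, 64.0])]
stand [] [(0.88, [220.0, 198.0, 61.0, 90.0])]
[[257.56546096 197.09128368]
 [258.65930545 139.61205638]
 [256.57790091 248.98716235]]
```

```bash
python3 - <<'E'
from h import *
for c,(u,v,w,h) in (("top",(322,180,46,44)),("scene",(290,260,75,62))):
    a=cv2.imread(f"pics/{c}0.png",0);d=cam(c);b=cv2.cvtColor(d["img"],cv2.COLOR_RGB2GRAY)
    m=cv2.matchTemplate(b[v-12:v+h+12,u-12:u+w+12],a[v:v+h,u:u+w],cv2.TM_CCOEFF_NORMED);_,q,_,l=cv2.minMaxLoc(m)
    sh=np.array([l[0]-12,l[1]-12]);c0=np.array([u+w/2,v+h/2]);print(c,sh,q,"moved",ray(d,c0+sh,.05)-ray(d,c0,.05))
    pts=np.array([[x] for x in cv2.goodFeaturesToTrack(a[v:v+h,u:u+w],40,.05,3)[:,0]+[u,v]],np.float32)
    n,ok,_=cv2.calcOpticalFlowPyrLK(a,b,pts,None,winSize=(13,13));g=ok.ravel()==1;A,_=cv2.estimateAffinePartial2D(pts[g],n[g],ransacReprojThreshold=.7)
    print("yaw change",np.arctan2(A[1,0],A[0,0]),A@np.r_[c0,1]-c0)
    for t,uv in (("pots",(195,240,32,35)),("amber",(276,184,18,34))) if c=="scene" else ():
        x,y,W,H=uv;_,q,_,l=cv2.minMaxLoc(cv2.matchTemplate(b[y-6:y+H+6,x-6:x+W+6],a[y:y+H,x:x+W],cv2.TM_CCOEFF_NORMED));print(t,l[0]-6,l[1]-6,q)
E
```

```text
top [-1  1] 0.750738263130188 moved [-0.00277884  0.00285503  0.        ]
yaw change 0.01572580239972223 [-1.35543258  1.47975862]
scene [-3  0] 0.811188817024231 moved [-0.00393444  0.00455495  0.        ]
yaw change 0.004435805131092404 [-2.48826779 -0.06555997]
pots 0 0 0.9993651509284973
amber 0 0 0.9892898797988892
```

The rack stands within about 5 mm of where it was, and the scale is hanging on its stand. The pots and brown bottle haven't moved and the gripper is clear, so I'm handing in.

```bash
python3 -c "
from bench import r
print(r.close_job())"
```

```text
the job is handed in; nothing more can be done
None
```

The job is handed in: the rack weighed about 4.6 N (roughly 0.47 kg), hung still just clear of the table for about 3 s, and now stands within about 5 mm of where it was, with the scale back on its stand.

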